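Stack a cryostat sample mount and hold the mirror flap at its mark

TASK

Build up the sample mount in the four-post nest of the inspection station: the copper body first, then the white spacer, then the brass disc, each lying flat on the one below and let go. Then take the station's mirror flap by its black grip bar, swing it up until it is in line with the orange index blade, and finish while still holding it steady there by the bar, because it falls shut if let go; do not shift the index blade, and leave the jar, the screwdriver and the clamp ring alone.

Things in the scene. Friction and masses are not known exactly. Their poses are not given: they have to be found in the camera images.
- station: Fixed inspection station: aluminium base plate 110 (x) by 330 (y) by 15 mm thick, lying on the bench. Origin: centre of the plate's underside. Its +y end carries the nest of four steel posts, its -y end the mirror flap. z up. All station offsets below are in its frame, which is turned (yaw) about the vertical.
- nest (a point): Centre of the nest floor (top of the base plate, 15 mm above the bench), 110 mm from the station origin along its +y. Round it stand four steel posts, 10 mm thick, 56 mm high, tips tapered, at (+-22.3, +-22.3) mm along the station's x and y. They leave 1.5 mm all round a 50 mm disc, and 34 mm gaps on the four sides for fingers closing along the station's x or y.
- copper_body_mid (a point): Centre (half-way up) of the loose copper body, a solid disc 50 mm diameter, 26 mm high, 0.27 to 0.5 kg. Round, upright on the bench at the start, can be gripped across its diameter from above at any yaw. 
- copper_body: The same copper body; origin at the centre of its underside.
- spacer_mid (a point): Centre (half-way up) of the loose white plastic spacer: ring 50 mm outer diameter with a 20 mm hole, 14 mm high, 50 g. Round, upright on the bench at the start, can be gripped across its diameter from above at any yaw. 
- spacer: The same spacer; origin at the centre of its underside.
- top_disc_mid (a point): Centre (half-way up) of the loose brass top disc: solid disc 50 mm diameter, 12 mm high, 180 g. Round, upright on the bench at the start, can be gripped across its diameter from above at any yaw. 
- top_disc: The same brass disc; origin at the centre of its underside.
- hinge (a point): Middle of the mirror flap's hinge axis: 20 mm from the station origin along its +y, 50 mm above the bench. The axis runs along the station's x.
- mirror (a joint): Angle of the mirror flap (rad): 0 = lying flat, pointing from the hinge along the station's -y; grows as its free end rises, to 1.45 at most. The hinge is free: the flap (about 0.25 kg) falls back to 0 when let go, and takes under 2 N at the bar to lift.
- mirror_mid (a point): Centre of the mirror panel (84 by 80 mm, 5 mm thick), 60 mm from the hinge; its y axis points from the flap towards the hinge, its z axis out of the mirror face.
- grip_bar: Black round grip bar at the flap's free end, parallel to the hinge, 150 mm from it: 10 mm thick, 72 mm free between thin side arms. Origin: its middle. Flat, it is 50 mm above the bench, 35 mm above the plate, 45 mm clear of the mirror panel. It is a sleeve that turns freely on its rod: pinched from above (closing along the station's y), the tool can point down all through the swing.
- index (a joint): Angle of the orange index blade (rad), measured as the flap's: the angle the flap must be swung to, between 0.6 and 1.0. It stays by friction.
- index_tip (a point): Near the end of the orange index blade (128 mm long, 6 mm wide), 120 mm from the hinge axis, on the station's +x side 60 mm from the middle, beside a white protractor arc of 110 mm radius that rises to 160 mm above the bench at (x +53 mm); its y axis points from the tip towards the hinge.
- grease_jar: Bystander: jar with a blue cap, 48 mm diameter, 55 mm high, standing. Origin at the underside.
- driver: Bystander: screwdriver lying on the bench.
- clamp_ring: Bystander: dark steel ring, 68 mm outer diameter, 16 mm high, lying on the bench. Origin at the underside.
There are look-alikes about, which are no part of the job. Of the things like the top_disc, leave any that is green; of the rest the smaller one is meant.

How it is judged:
On the way, in this order (a step that is already met when the one before it is completed fails the run):
1. copper body seated flat in the nest in its turn and let go (horizontal distance between copper_body_mid and nest below 0.004 m and z of copper_body_mid in the frame of nest between 0.01 and 0.016 m and angle between copper_body_mid's own z axis and vertical below 0.08 rad and not (contact force between copper_body and the fingers above 0.05 N) and linear speed of copper_body below 0.02 m/s), for 0.2 s.
2. spacer seated flat in the nest in its turn and let go (horizontal distance between each of copper_body_mid, spacer_mid and nest below 0.004 m and z of copper_body_mid in the frame of nest between 0.01 and 0.016 m and angle between each of copper_body_mid, spacer_mid's own z axis and vertical below 0.08 rad and z of spacer_mid in the frame of nest between 0.03 and 0.036 m and not (contact force between spacer and the fingers above 0.05 N) and linear speed of spacer below 0.02 m/s), for 0.2 s.
3. top disc seated flat in the nest in its turn and let go (horizontal distance between each of copper_body_mid, spacer_mid, top_disc_mid and nest below 0.004 m and z of copper_body_mid in the frame of nest between 0.01 and 0.016 m and angle between each of copper_body_mid, spacer_mid, top_disc_mid's own z axis and vertical below 0.08 rad and z of spacer_mid in the frame of nest between 0.03 and 0.036 m and z of top_disc_mid in the frame of nest between 0.043 and 0.049 m and not (contact force between top_disc and the fingers above 0.05 N) and linear speed of top_disc below 0.02 m/s), for 0.2 s.
4. mirror flap held by its grip bar in line with the orange index blade (angle between the y axis of mirror_mid and the y axis of index_tip, either way round below 0.07 rad and value of joint mirror above 0.4 rad and contact force between grip_bar and the fingers above 0.4 N and velocity of joint mirror between -0.1 and 0.1 rad/s), for 0.3 s.
At the end, for the whole second after the job is handed in: Body, spacer and disc stacked in order in the nest, each within 4 mm of its centre, 3 mm in height, 4.5 deg of flat, at rest, untouched; fingers hold the grip bar, flap within 0.07 rad of the index blade and still (under 0.05 rad/s); index tip within 15 mm of its start (all of step 3 and linear speed of each of copper_body, spacer below 0.02 m/s and not (contact force between copper_body and the fingers above 0.05 N) and not (contact force between spacer and the fingers above 0.05 N) and angle between the y axis of mirror_mid and the y axis of index_tip, either way round below 0.07 rad and value of joint mirror above 0.4 rad and contact force between grip_bar and the fingers above 0.4 N and velocity of joint mirror between -0.05 and 0.05 rad/s and distance of index_tip from where it was at the start of the episode below 0.015 m); the arm keeps its last pose, push and grip.
It fails at once if the grease jar is disturbed (moved over 20 mm) (distance of grease_jar from where it was at the start of the episode above 0.02 m).
It fails at once if the driver is disturbed (moved over 20 mm) (distance of driver from where it was at the start of the episode above 0.02 m).
It fails at once if the clamp ring is disturbed (moved over 20 mm) (distance of clamp_ring from where it was at the start of the episode above 0.02 m).
It fails at once if the index blade is shifted (over 15 mm at its tip) (distance of index_tip from where it was at the start of the episode above 0.015 m).
It also fails if it takes over 72 s, if anything falls off the work surface, if the arm or the gripper's body presses on something with over 40 N, if the wrist force passes 120 N, or if a joint passes its speed limit or range.

ROBOT

A 6-joint arm with a two-finger parallel gripper is mounted at the origin on the work surface. World frame = base frame: x ahead of the robot, y to its left, z up, the work surface at z = 0. Lengths are in m, angles in rad, forces in N, time in s.
With the tool pointing down it reaches from about 0.3 to 0.775 m from the base axis. Payload 14.6 kg.
Tool frame: the origin (TCP) lies at the very end of the fingers, on their centre line; the grasp point (between the pads) lies 19 mm behind it; z points along the fingers, y is the line along which they close (so a half turn about z gives the same grasp; the last joint's range is limited). The gripper opens to 94 mm and grips with 3 to 60 N. Pads are 16 mm wide; open, the fingers measure 119 mm over their backs; the gripper's body (75 mm by 177 mm) begins 78 mm behind the grasp point.
Start: joints at [-1.307, 0.3, 1.521, -0, 1.321, -0.067], TCP at [0.179, -0.52, 0.185] pointing down, gripper open.
Joint ranges: [-3.03, 3.03], [-0.79, 2.21], [0.23, 2.52], [-1.04, 4.18], [0, 3.07], [-2.55, 2.55]. Speed limits (rad/s): [2.22, 2.22, 2.57, 3.14, 3.14, 3.14].

INTERFACE

Orientations are given as [roll, pitch, yaw] about the fixed x, y, z axes, in that order (R = Rz(yaw) Ry(pitch) Rx(roll)).
In Python, from rig import env, solver, get_state, eyes, workorder gives the robot as it stands. Calls block until the motion is done:
- env.move_to(position, orientation): joint-space move of the TCP to a pose.
- env.movel(position, speed=0.15, orientation=None): straight line of the TCP; orientation=None keeps the orientation; speed is the mean speed in m/s.
- env.set_joints(angles): joint-space move.
- env.open_gripper() and env.grasp(strength=None): open the fingers fully, or close them until they stop; strength is the grip in N (None keeps the last).
- env.dwell(seconds).
- solver.ik(position, orientation): joint angles nearest the present ones, or None.
- get_state(): the state.
- eyes.camera(name): name is "scene" or "top"; returns the picture (400x640x3 uint8, blue, green, red); there is no depth.
- eyes.camera_model(name): a dict with "camera_matrix" (3x3 intrinsics, pixels), "xyz" and "rotation" of the camera in the world. Camera axes: x right, y up, looking along -z (the intrinsics and any distortion apply to the point x, -y, -z); pixel columns grow to the right and rows downward; lengths in m; the calibration is good to about 2 mm. A picture is of the moment at which its call begins. camera_model takes no time and is no camera call.
A pose or a line that the arm cannot do raises env.Unreachable and nothing moves.
- workorder.close_job(): hands the job in; it is judged then, once.
The state is a dict: "time": time; "joint_pos": joint angles; "qvel": joint speeds; "joint_torque": joint torques, N m; "tool_pos": TCP position; "eef_rot": TCP orientation; "wrist_force": force on the tool from outside, world axes, zero at the start; "ft_torque": the same for the moment, N m; "width": finger opening in m; "grasp_force": force on a finger pad.
Only numpy, scipy, OpenCV 4.12 (cv2) and the standard library are available. Lean on these libraries where they do the work, as an engineer would, in place of code of your own. Each camera call takes 0.05 s, during which the arm holds its last target. There are 200 camera calls.

## Working session

There is one attempt and no reset: what is moved stays moved. The work goes in short steps, each a Python script; the robot and the scene stay as the last script left them, time stands still between calls to the robot, and variables do not carry over. Pictures are saved under pics/ and viewed, at most 10 in all, crops included, and the job is handed in when it is done.

```bash
mkdir -p pics; ls; python3 - <<'E'
from rig import env, solver, get_state, eyes, workorder
import cv2
for n in ("scene","top"):
    im=eyes.camera(n); cv2.imwrite(f"pics/{n}0.png",im)
    m=eyes.camera_model(n); print(n,{k:(v.tolist() if hasattr(v,'tolist') else v) for k,v in m.items()})
s=get_state(); print(s["time"],s["eef_rot"],s["width"])
E
```

```text
pics
scene {'camera_matrix': [[384.36885510824203, 0.0, 321.838242816773], [0.0, 384.36885510824203, 198.2397549841286], [0.0, 0.0, 1.0]], 'xyz': [0.9294900605469618, 0.21831633204405249, 0.8347042066244836], 'rotation': [0.5564988872498203, -0.012511762363434098, 2.047521210417158]}
top {'camera_matrix': [[393.35561540095347, 0.0, 320.7455701565185], [0.0, 393.35561540095347, 198.42675684957098], [0.0, 0.0, 1.0]], 'xyz': [0.3052123426140999, -0.0013759229158504527, 1.0401895777018924], 'rotation': [0.2001630983001519, 0.0011330635008266476, -1.6856071083100366]}
0.1 [-3.14062677e+00 -8.47913514e-05  3.30747287e-01] 0.09430947445673792
```

View pics/scene0.png

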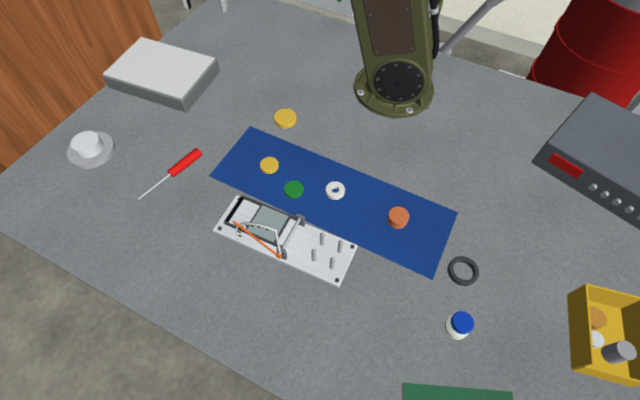

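View pics/top0.png

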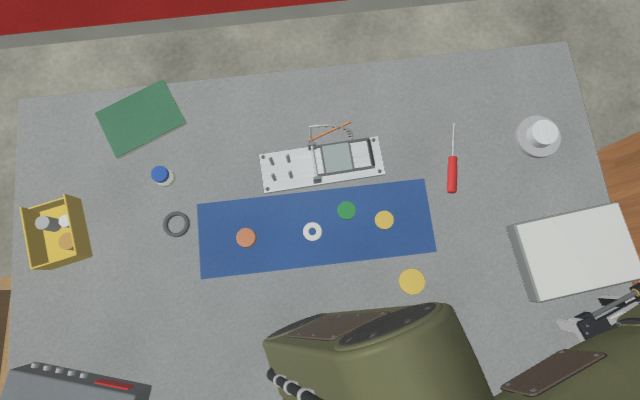

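```bash
cat > h.py <<'E'
from rig import env, solver, get_state, eyes, workorder
import cv2, numpy as np
from scipy.spatial.transform import Rotation as Ro
def ray(cam,px):
    m=eyes.camera_model(cam); K=np.array(m["camera_matrix"])
    d=np.linalg.inv(K)@[px[0],px[1],1]; R=Ro.from_euler("xyz",m["rotation"]).as_matrix()
    return np.array(m["xyz"]), R@(d*[1,-1,-1])
def onplane(cam,px,z):
    o,d=ray(cam,px); return o+d*(z-o[2])/d[2]
def proj(cam,P):
    m=eyes.camera_model(cam); R=Ro.from_euler("xyz",m["rotation"]).as_matrix()
    p=R.T@(np.array(P)-m["xyz"])*[1,-1,-1]; q=np.array(m["camera_matrix"])@p; return q[:2]/q[2]
def tri(a,b):
    A=np.zeros((3,3));r=np.zeros(3)
    for c,px in (("scene",a),("top",b)):
        o,d=ray(c,px); d/=np.linalg.norm(d); M=np.eye(3)-np.outer(d,d); A+=M; r+=M@o
    return np.linalg.solve(A,r)
HSV=dict(copper=((4,90,80),(17,255,255)),brass=((20,90,80),(32,255,255)),green=((50,100,40),(80,255,255)),white=((0,0,150),(179,40,255)))
def blobs(im,col,box,amin=60,amax=900):
    hsv=cv2.cvtColor(im,cv2.COLOR_BGR2HSV); m=cv2.inRange(hsv,*HSV[col])
    k=np.zeros_like(m); x0,y0,x1,y1=box; k[y0:y1,x0:x1]=255; m&=k
    out=[]
    for c in cv2.findContours(m,cv2.RETR_EXTERNAL,cv2.CHAIN_APPROX_NONE)[0]:
        f=np.zeros_like(m); cv2.drawContours(f,[c],-1,255,-1); M=cv2.moments(f,True)
        if amin<M["m00"]<amax: out.append((M["m10"]/M["m00"],M["m01"]/M["m00"],M["m00"]))
    return out
E
python3 - <<'E'
from h import *
im={n:cv2.imread(f"pics/{n}0.png") for n in("scene","top")}
box=dict(scene=(200,90,460,280),top=(190,170,440,300))
for col,z in(("copper",.013),("white",.007),("brass",.006),("green",.006)):
  for n in im:
    for b in blobs(im[n],col,box[n]):
        p=onplane(n,b[:2],z); o,d=ray(n,b[:2]); print(col,n,np.round(b,1),p.round(4))
s=cv2.resize(im["scene"][190:290,205:365],None,fx=5,fy=5,interpolation=cv2.INTER_CUBIC)
t=cv2.resize(im["top"][112:202,250:394],None,fx=5.5,fy=5.5,interpolation=cv2.INTER_CUBIC)
cv2.imwrite("pics/s1.png",s);cv2.imwrite("pics/t1.png",t)
E
```

```text
copper scene [256.8 239.  158. ] [ 0.6425 -0.091   0.013 ]
copper scene [397.8 217.1 358. ] [0.4322 0.1826 0.013 ]
copper top [245.7 237.1 273. ] [0.4323 0.1826 0.013 ]
white scene [335.1 190.  274. ] [0.4292 0.0101 0.007 ]
white top [312.  231.1 283. ] [0.4288 0.0086 0.007 ]
white top [433.9 199.1 581. ] [ 0.4768 -0.325   0.007 ]
brass scene [268.9 164.9 248. ] [ 0.4393 -0.1828  0.006 ]
brass scene [284.9 117.9 371. ] [ 0.2718 -0.2308  0.006 ]
brass top [411.4 281.2 533. ] [ 0.2713 -0.2311  0.006 ]
brass top [383.7 219.5 263. ] [ 0.4379 -0.1835  0.006 ]
green scene [293.3 189.  264. ] [ 0.476 -0.087  0.006]
green top [346. 210. 264.] [ 0.4746 -0.0875  0.006 ]
```

View pics/s1.png

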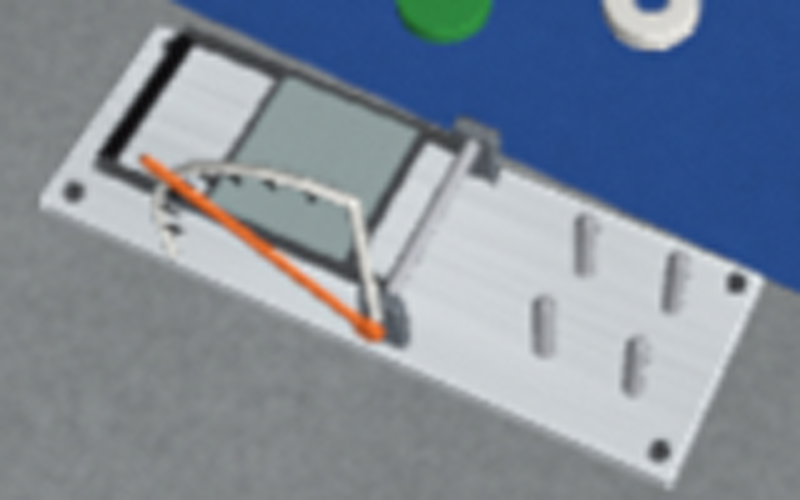

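View pics/t1.png

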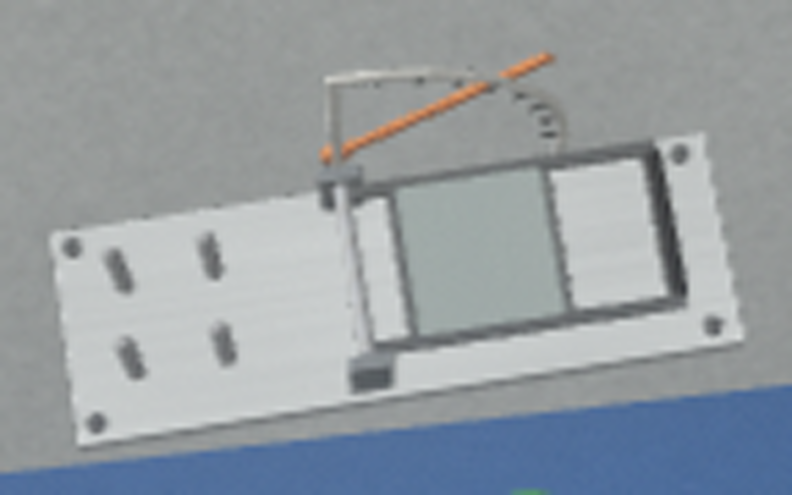

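The pictures show these candidates, in top-view pixels:
- **Brass:** (384,219), (411,281) and the green one at (346,210). By blob area (263 against 533 px) the first is the smaller, so I choose (384,219).
- **Copper:** (246,237). There is another in the bin at (67,241).
- **Spacer:** the ring at (312,231). There is a white part in the bin at (64,221).
- **Station:** the nest end points to world +y. The posts are around crop (165,305) in the top view, and the blade is on the +x side.

I'll measure the station next and check the brass choice in a crop.

```bash
cat >> h.py <<'E'
def dark(g,c,r,off,f):
    """centroid of the locally darker spot round a crop pixel c"""
    x,y=(np.array(c)+.5)/f-.5+off; X,Y=int(round(x)),int(round(y))
    w=g[Y-r:Y+r+1,X-r:X+r+1].astype(float); w=np.clip(np.percentile(w,85)-20-w,0,None)
    ys,xs=np.mgrid[Y-r:Y+r+1,X-r:X+r+1]; return np.array([(w*xs).sum(),(w*ys).sum()])/w.sum()
E
python3 - <<'E'
from h import *
im={n:cv2.imread(f"pics/{n}0.png") for n in("scene","top")}
g={n:cv2.cvtColor(im[n],cv2.COLOR_BGR2GRAY) for n in im}
cf=dict(scene=((205,190),5),top=((250,112),5.5))
holes=dict(top=[(72,247),(96,423),(680,153),(713,325)],scene=[(659,450),(736,283),(73,191)])
posts=dict(top=[(118,271),(209,257),(130,358),(223,345)],scene=[(637,366),(542,326),(675,283),(586,245)])
R={}
for n in im:
    off,f=cf[n]
    H=np.array([onplane(n,dark(g[n],c,2,np.array(off),f),.015) for c in holes[n]])
    Pp=[dark(g[n],c,6 if 0 else 5,np.array(off),f) for c in posts[n]]
    Q=np.array([onplane(n,(np.array(c)+.5)/f-.5+off,.043) for c in posts[n]])
    Q2=np.array([onplane(n,c,.043) for c in Pp])
    print(n,"holes",H.round(4).tolist(),"\n posts",Q.mean(0).round(4),Q2.mean(0).round(4), Q2.round(4)[:,:2].tolist())
    R[n]=H
    # plate outline corners
corn=dict(top=[(50,234),(705,134),(743,341)],scene=[(672,484),(765,280),(42,203)])
for n in im:
    off,f=cf[n]; C=np.array([onplane(n,(np.array(c)+.5)/f-.5+off,.015) for c in corn[n]])
    print(n,"corners",C.round(4).tolist())
t=R["top"]; O=t.mean(0); v=(t[0]+t[1]-t[2]-t[3]); yaw=np.arctan2(-v[0],v[1]); s=R["scene"]
vs=s[0]-s[2]; print("top O",O.round(4),"yaw",yaw,"nest",O[:2]+.11*np.array([-np.sin(yaw),np.cos(yaw)]))
os_=(s[1]+s[2])/2; print("scene O",os_.round(4),"yaw from long side",np.arctan2(-vs[0],vs[1]),"top same",np.arctan2(-(t[0]-t[2])[0],(t[0]-t[2])[1]))
for n in im:
    yw=yaw; ex=np.array([np.cos(yw),np.sin(yw),0]); ey=np.array([-np.sin(yw),np.cos(yw),0])
    hsv=cv2.cvtColor(im[n],cv2.COLOR_BGR2HSV); m=cv2.inRange(hsv,(5,150,150),(18,255,255))
    x0,y0=cf[n][0]; mm=np.zeros_like(m); mm[y0:y0+90,x0:x0+155]=m[y0:y0+90,x0:x0+155]
    ys,xs=np.nonzero(mm); P=[]
    O3=np.array([*O[:2],0])
    for x,y in zip(xs,ys):
        o,d=ray(n,(x,y)); tt=(.060-(o-O3)@ex)/(d@ex); p=o+d*tt-O3; P.append((p@ey,p[2]))
    P=np.array(P,np.float32); vx,vy,cx,cy=cv2.fitLine(P,cv2.DIST_HUBER,0,.01,.01).ravel()
    print(n,len(P),"index ang",np.arctan2(abs(vy),abs(vx)),"z at y=.02",cy+vy/vx*(.02-cx),P.min(0),P.max(0))
cv2.imwrite("pics/c2.png",cv2.resize(im["top"][190:300,220:440],None,fx=3.5,fy=3.5,interpolation=cv2.INTER_CUBIC))
E
```

```text
scene holes [[0.6457, 0.12, 0.015], [0.5561, 0.1158, 0.015], [0.6597, -0.185, 0.015]] 
 posts [0.6046 0.0737 0.043 ] [0.6054 0.0721 0.043 ] [[0.6268, 0.0953], [0.6283, 0.0508], [0.582, 0.0932], [0.5844, 0.0491]]
top holes [[0.6453, 0.1195, 0.015], [0.5552, 0.1152, 0.015], [0.659, -0.1855, 0.015], [0.5695, -0.1896, 0.015]] 
 posts [0.6008 0.0722 0.043 ] [0.6004 0.0714 0.043 ] [[0.6215, 0.0945], [0.6235, 0.0502], [0.5774, 0.0927], [0.5792, 0.0481]]
scene corners [[0.657, 0.1316, 0.015], [0.5485, 0.1271, 0.015], [0.6718, -0.1946, 0.015]]
top corners [[0.6536, 0.1297, 0.015], [0.668, -0.1998, 0.015], [0.56, -0.2029, 0.015]]
top O [ 0.6072 -0.0351  0.015 ] yaw 0.04573630478511763 nest [0.60221966 0.0747944 ]
scene O [ 0.6079 -0.0346  0.015 ] yaw from long side 0.04577399826983883 top same 0.04480614772698951
scene 100 index ang 0.690515 z at y=.02 0.046157897 [-0.0791155   0.03955721] [0.02486546 0.12831496]Traceback (most recent call last):
  File "<stdin>", line 32, in <module>
cv2.error: OpenCV(4.12.0) /io/opencv/modules/imgproc/src/linefit.cpp:618: error: (-215:Assertion failed) npoints2 >= 0 || npoints3 >= 0 in function 'fitLine'
```

```bash
python3 - <<'E'
from h import *
im={n:cv2.imread(f"pics/{n}0.png") for n in("scene","top")}
yw=.0457; O3=np.array([.6076,-.0349,0]); ex=np.array([np.cos(yw),np.sin(yw),0]); ey=np.array([-np.sin(yw),np.cos(yw),0])
for n,(x0,y0) in(("scene",(205,190)),("top",(300,112))):
    hsv=cv2.cvtColor(im[n],cv2.COLOR_BGR2HSV); m=cv2.inRange(hsv,(3,95,100),(20,255,255))
    ys,xs=np.nonzero(m[y0:y0+90,x0:x0+100]); P=[]
    for x,y in zip(xs+x0,ys+y0):
        o,d=ray(n,(x,y)); tt=(.060-(o-O3)@ex)/(d@ex); p=o+d*tt-O3; P.append((p@ey,p[2]))
    P=np.array(P,np.float32); vx,vy,cx,cy=cv2.fitLine(P,cv2.DIST_HUBER,0,.01,.01).ravel()
    far=P[np.argsort(-np.hypot(P[:,0]-.02,P[:,1]-.05))[:6]].mean(0)
    print(n,len(P),"ang",np.arctan2(abs(vy),abs(vx)),"z at hinge",cy+vy/vx*(.02-cx),"far",far,np.arctan2(far[1]-.05,.02-far[0]))
cv2.imwrite("pics/c2.png",cv2.resize(im["top"][190:300,220:440],None,fx=3.5,fy=3.5,interpolation=cv2.INTER_CUBIC))
nest=O3+.11*ey; print("nest",nest, "bar", O3-.13*ey)
for p in(nest,[.4322,.1826,0],[.429,.0094,0],[.4386,-.1832,0],O3-.13*ey):
    for yy in(yw,yw+np.pi/2,yw-np.pi/2):
        q=solver.ik([p[0],p[1],.2],[np.pi,0,yy]); print(np.round(p[:2],3),round(yy,2),None if q is None else np.round(q,2))
E
```

```text
scene 154 ang 0.6870689 z at hinge 0.04765044 far [-0.07803068  0.12907884] 0.6787975
top 64 ang 0.69663393 z at hinge 0.046842385 far [-0.07674483  0.12822238] 0.67992854
nest [0.60257475 0.07498515 0.        ] bar [ 0.61353893 -0.16476427  0.        ]
[0.603 0.075] 0.05 [ 0.06  0.42  1.33 -0.    1.4   1.59]
[0.603 0.075] 1.62 [ 0.06  0.42  1.33 -0.    1.4   0.02]
[0.603 0.075] -1.53 None
[0.432 0.183] 0.05 [ 0.32  0.11  1.72 -0.    1.32  1.85]
[0.432 0.183] 1.62 [ 0.32  0.11  1.72 -0.    1.32  0.28]
[0.432 0.183] -1.53 None
[0.429 0.009] 0.05 [-0.06  0.01  1.82 -0.    1.31  1.46]
[0.429 0.009] 1.62 [-0.06  0.01  1.82  0.    1.31 -0.11]
[0.429 0.009] -1.53 None
[ 0.439 -0.183] 0.05 [-0.47  0.12  1.7  -0.    1.32  1.05]
[ 0.439 -0.183] 1.62 [-0.47  0.12  1.7   0.    1.32 -0.52]
[ 0.439 -0.183] -1.53 None
[ 0.614 -0.165] 0.05 [-0.32  0.48  1.23 -0.    1.43  1.21]
[ 0.614 -0.165] 1.62 [-0.32  0.48  1.23  0.    1.43 -0.37]
[ 0.614 -0.165] -1.53 None
```

View pics/c2.png

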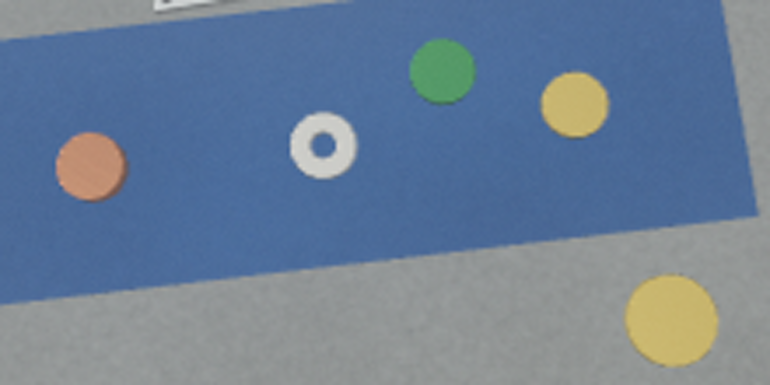

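The crop confirms the choice: the brass disc at crop (575,104) is 50 mm, matching green at (442,71), and the one at (671,320) is larger. Now I'll pick up the copper body.

```bash
cat >> h.py <<'E'
YX,YY=.0457+np.pi/2,.0457     # tool yaw closing along station x / y
EX=np.array([np.cos(YY),np.sin(YY)]); EY=np.array([-EX[1],EX[0]])
NEST=np.array([.6026,.0747]); OST=np.array([.6076,-.0349])
def say(*a):
    s=get_state(); print(*a,"t=%.2f"%s["time"],s["tool_pos"].round(4) if hasattr(s["tool_pos"],'round') else np.round(s["tool_pos"],4),"w=%.4f"%s["width"],"gf",np.round(s["grasp_force"],1),"F",np.round(s["wrist_force"],1)); return s
def pick(xy,zt,force=25):
    o=lambda y:[np.pi,0,y]
    env.move_to([*xy,.09],o(YY)); env.movel([*xy,zt],.2)
    env.grasp(8); say("squeeze y"); env.open_gripper()
    env.movel([*xy,.06],.25); env.move_to([*xy,.06],o(YX)); env.movel([*xy,zt],.2)
    env.grasp(force); say("gripped")
E
python3 - <<'E'
from h import *
pick([.4322,.1826],.005)
p=get_state()["tool_pos"]
env.movel([p[0],p[1],.12],.25); say("lifted")
env.move_to([*NEST,.12],[np.pi,0,YX]); say("above nest")
for n in("scene","top"): cv2.imwrite(f"pics/{n}2.png",eyes.camera(n))
a=cv2.imread("pics/scene2.png")[120:300,220:400]
cv2.imwrite("pics/a2.png",cv2.resize(a,None,fx=3.3,fy=3.3,interpolation=cv2.INTER_CUBIC))
E
```

```text
squeeze y t=4.76 [0.4326 0.1828 0.0054] w=0.0007 gf 2.8 F [-0.4  0.4  6.2]
gripped t=9.82 [0.4326 0.1827 0.0054] w=0.0006 gf 2.7 F [0.  0.5 4.7]
lifted t=10.43 [0.4322 0.1826 0.1192] w=0.0003 gf 0.0 F [-0.7 -0.3  0.7]
above nest t=11.26 [0.6016 0.0754 0.1191] w=0.0004 gf 0.0 F [-1.  -0.4 -0.4]
```

View pics/a2.png

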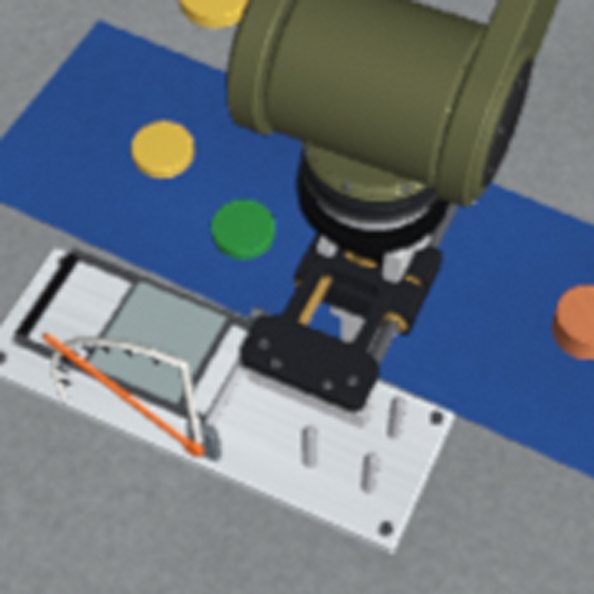

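The gripper closed to zero width and the copper body at crop (585,322) did not move. The fingertips appear at crop (310,370), short of the nest. I'll compare where the tool really is with what it reports.

```bash
python3 - <<'E'
from h import *
s=say("now"); print(s["eef_rot"],s["joint_pos"])
for P in(s["tool_pos"],[*NEST,.071],[*NEST,.2]):
    for n in("scene","top"): print(n,P,proj(n,P).round(1))
print(proj("scene",s["tool_pos"])*3.3-np.array([220,120])*3.3)
print(blobs(cv2.imread("pics/scene2.png"),"copper",(380,190,420,240)))
env.open_gripper()
for n in("scene","top"): cv2.imwrite(f"pics/{n}3.png",eyes.camera(n))
a=cv2.imread("pics/scene3.png")[100:300,240:400]; b=cv2.imread("pics/top3.png")[100:300,200:400]
cv2.imwrite("pics/a3.png",cv2.resize(np.hstack([a,b]),None,fx=2.2,fy=2.2,interpolation=cv2.INTER_CUBIC))
E
```

```text
now t=11.36 [0.6017 0.0759 0.12  ] w=0.0004 gf 0.0 F [0.1 0.1 0.6]
[-3.14129142e+00 -1.01829599e-04  1.61789996e+00] [6.50650433e-02 4.80978578e-01 1.42468462e+00 1.13517823e-04
 1.23622881e+00 1.79241006e-02]
scene [0.60170656 0.07591434 0.12004028] [329.1 234.4]
top [0.60170656 0.07591434 0.12004028] [275.7 158.6]
scene [np.float64(0.6026), np.float64(0.0747), 0.071] [327.7 244.6]
top [np.float64(0.6026), np.float64(0.0747), 0.071] [278.3 163.9]
scene [np.float64(0.6026), np.float64(0.0747), 0.2] [329.5 215.6]
top [np.float64(0.6026), np.float64(0.0747), 0.2] [272.2 147.5]
[359.89559957 377.55514782]
[(397.8184357541899, 217.08379888268158, 358.0)]
```

View pics/a3.png

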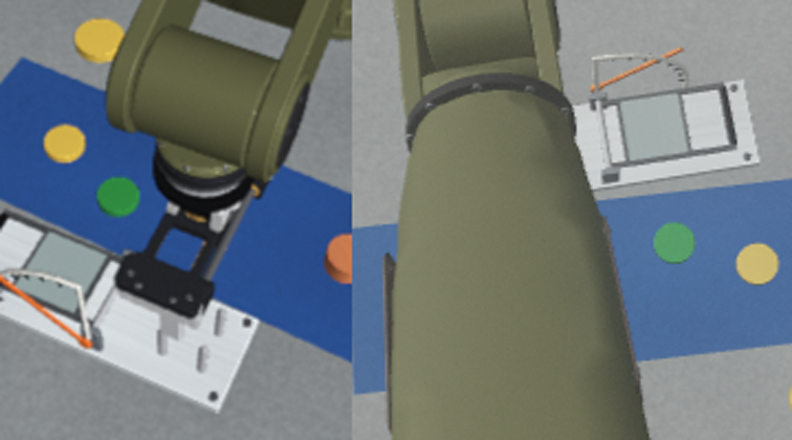

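The fingertip at crop (175,335) is where the reported pose puts it, so the kinematics and camera agree. I'll go back to the copper body and look at it with the gripper open and then closed.

```bash
python3 - <<'E'
from h import *
xy=[.4322,.1826]
env.move_to([*xy,.08],[np.pi,0,YX]); say("above"); A=[eyes.camera("scene")]
env.movel([*xy,.006],.2); say("down"); A+=[eyes.camera("scene")]
env.grasp(25); s=say("closed"); print(s["eef_rot"])
A+=[eyes.camera("scene")]
for i,a in enumerate(A): cv2.imwrite(f"pics/d{i}.png",a)
c=[cv2.resize(a[110:270,330:460],None,fx=2,fy=2,interpolation=cv2.INTER_CUBIC) for a in A]
cv2.imwrite("pics/d.png",np.hstack(c))
E
```

```text
above t=13.74 [0.4334 0.1825 0.0806] w=0.0942 gf 0.0 F [-0.4 -1.   0.4]
down t=14.31 [0.433  0.1824 0.0065] w=0.0940 gf 0.0 F [ 0.3 -0.6 -0.1]
closed t=15.78 [0.4322 0.1826 0.006 ] w=0.0004 gf 0.0 F [-0.4  0.  -0.1]
[-3.14158723e+00  9.14064183e-06  1.61654938e+00]
```

View pics/d.png

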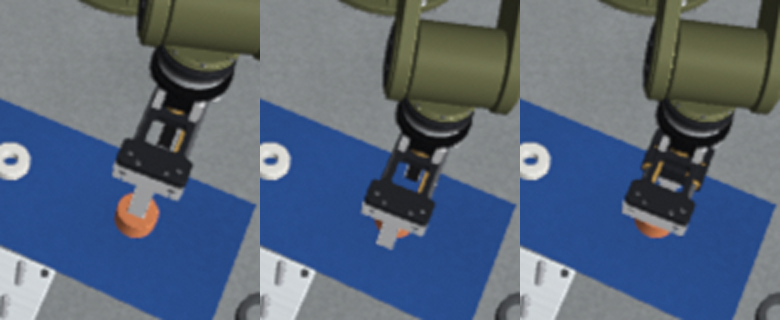

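```bash
python3 - <<'E'
from h import *
A=[cv2.imread(f"pics/d{i}.png") for i in range(3)]
for a in A: print(blobs(a,"copper",(370,180,430,250),20))
xy=np.array([.4322,.1826])
for r in(0,.025,.037,.047,.0595):
  for z in(.006,.03,.08,.1): print(r,z,proj("scene",[*(xy+r*EX),z]).round(1), end=" ")
  print()
c=[cv2.resize(a[170:240,375:425],None,fx=8,fy=8,interpolation=cv2.INTER_CUBIC) for a in A[1:]]
cv2.imwrite("pics/dz.png",np.hstack(c))
E
```

```text
[(397.3307392996109, 218.9727626459144, 257.0)]
[]
[(395.22857142857146, 224.38571428571427, 70.0)]
0 0.006 [397.3 218.5] 0 0.03 [399.1 213.7] 0 0.08 [403.1 202.9] 0 0.1 [404.8 198.4] 
0.025 0.006 [394.  226.6] 0.025 0.03 [395.7 221.9] 0.025 0.08 [399.6 211.5] 0.025 0.1 [401.2 207. ] 
0.037 0.006 [392.4 230.6] 0.037 0.03 [394.1 226. ] 0.037 0.08 [397.9 215.6] 0.037 0.1 [399.5 211.2] 
0.047 0.006 [391. 234.] 0.047 0.03 [392.7 229.4] 0.047 0.08 [396.5 219.2] 0.047 0.1 [398.1 214.8] 
0.0595 0.006 [389.3 238.2] 0.0595 0.03 [390.9 233.7] 0.0595 0.08 [394.6 223.6] 0.0595 0.1 [396.2 219.3]
```

View pics/dz.png

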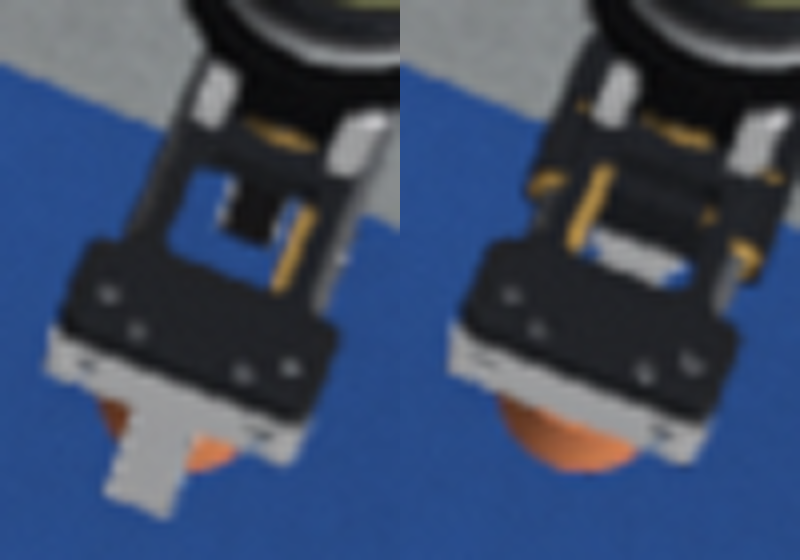

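The closed fingers end up inside the visible copper with no force, and its blob hasn't moved. To separate a gripper fault from something odd about the copper, I'll squeeze the spacer and compare.

```bash
python3 - <<'E'
from h import *
env.open_gripper(); say("opened")
env.movel([.4322,.1826,.06],.3)
xy=[.429,.0094]
env.move_to([*xy,.06],[np.pi,0,YX]); env.movel([*xy,.004],.2); say("down")
env.grasp(10); s=say("closed on spacer"); 
a=eyes.camera("scene"); cv2.imwrite("pics/e.png",a)
print(blobs(a,"copper",(370,180,430,250),20), blobs(a,"white",(310,170,360,215),20))
E
```

```text
opened t=17.27 [0.4322 0.1826 0.006 ] w=0.0939 gf 0.0 F [-0.3 -0.4 -0.6]
down t=18.77 [0.429  0.0104 0.0042] w=0.0941 gf 0.0 F [0.4 0.1 0.3]
closed on spacer t=20.18 [0.429  0.0094 0.004 ] w=0.0005 gf 0.0 F [1.1 0.4 0.1]
[(397.8184357541899, 217.08379888268158, 358.0)] [(332.6804979253112, 190.75103734439833, 241.0)]
```

Comparing forces and picture explains it. At reported z = 5.4 mm the fingers grazed the copper's top (26 mm) with 6 N, and at 6 mm they cleared it. The image also puts the open fingertip at z ≈ 0.03 rather than 0.006. So the real tips are about 20.5 mm higher than the reported TCP, and I'll correct every z for that.

```bash
cat >> h.py <<'E'
D=.0205   # true tips sit this much above the reported TCP
def P(xy,z): return [xy[0],xy[1],z-D]
def down(xy,z):
    env.movel(P(xy,z+.006),.2); env.movel(P(xy,z),.06); return say("down")
def pick(xy,zt,force=25,both=True):
    o=lambda y:[np.pi,0,y]; xy=np.array(xy)
    if both:
        env.move_to(P(xy,.07),o(YY)); down(xy,zt); env.grasp(6); say("squeeze y"); env.open_gripper()
        env.movel(P(xy,.05),.3)
    env.move_to(P(xy,.05 if both else .07),o(YX)); down(xy,zt); env.grasp(force)
    return say("gripped")
E
python3 - <<'E'
from h import *
env.open_gripper(); env.movel([.429,.0094,.05],.3)
s=pick([.4322,.1826],.005)
if s["width"]>.04:
    env.movel(P([.4322,.1826],.13),.3); say("lifted")
E
```

```text
down t=24.38 [ 0.4325  0.1827 -0.0149] w=0.0938 gf 0.0 F [-0.3 -0.6  0.4]
squeeze y t=25.13 [ 0.4322  0.1826 -0.0155] w=0.0499 gf 6.0 F [ 1.4 -0.5  0.8]
down t=28.26 [ 0.4324  0.1827 -0.015 ] w=0.0937 gf 0.0 F [-0.3  0.2 -0.7]
gripped t=29.02 [ 0.4322  0.1826 -0.0155] w=0.0494 gf 25.0 F [ 0.1 -0.2 -0. ]
lifted t=29.58 [0.4314 0.1824 0.108 ] w=0.0492 gf 25.0 F [-1.  -0.8 -5.4]
```

```bash
cat >> h.py <<'E'
def place(h0,grip,xy=NEST):
    """h0: seat height of the part's underside; grip: tip height above that underside"""
    env.move_to(P(xy,.083+grip),[np.pi,0,YX])
    f0=say("above")["wrist_force"][2]
    for z in (.064,max(h0+.006,.04) if h0<.05 else h0+.004,h0+.002,h0+.0003):
        env.movel(P(xy,z+grip),.08); s=say("ins %.3f"%z)
        if s["wrist_force"][2]-f0>12 and z>h0+.001: return False
    env.open_gripper(); say("released"); env.movel(P(xy,.09+grip),.3); return True
E
python3 - <<'E'
from h import *
print(place(.015,.005))
E
```

```text
above t=30.42 [0.6016 0.0751 0.066 ] w=0.0496 gf 25.0 F [ 0.4 -0.9 -4.1]
ins 0.064 t=30.81 [0.6021 0.075  0.0479] w=0.0491 gf 25.0 F [ 0.5 -0.7 -5.1]
ins 0.040 t=31.26 [0.6025 0.0741 0.0228] w=0.0493 gf 25.0 F [ 5.  -5.1 -7.5]
ins 0.017 t=31.69 [ 6.026e-01  7.430e-02 -5.000e-04] w=0.0489 gf 25.0 F [ 6.9 -3.8 -8.1]
ins 0.015 t=31.94 [ 0.6027  0.0743 -0.0009] w=0.0494 gf 25.0 F [ 0.3 -4.7  4.9]
released t=32.77 [ 6.026e-01  7.470e-02 -2.000e-04] w=0.0939 gf 0.0 F [-0.5 -0.1 -0.4]
True
```

```bash
sed -i 's/^NEST=np.array(\[.6026,.0747\])/NEST=np.array([.6030,.0743])/' h.py; python3 - <<'E'
from h import *
s=pick([.429,.0092],.003,20,both=False)
if s["width"]>.04:
    env.movel(P([.429,.0092],.11),.35); print(place(.041,.003))
E
```

```text
down t=34.66 [ 0.4295  0.0092 -0.017 ] w=0.0942 gf 0.0 F [-0.2  0.3  0.2]
gripped t=35.42 [ 0.429   0.0092 -0.0175] w=0.0501 gf 20.0 F [-0.5 -0.3  0.8]
above t=36.65 [0.6017 0.0739 0.0644] w=0.0502 gf 20.0 F [-0.9  0.8 -0.4]
ins 0.064 t=37.03 [0.6025 0.074  0.0462] w=0.0500 gf 20.0 F [ 0.  -0.9 -1.2]
ins 0.047 t=37.39 [0.6026 0.0743 0.0288] w=0.0499 gf 20.0 F [ 0.   0.1 -0. ]
ins 0.043 t=37.64 [0.6029 0.0743 0.0254] w=0.0500 gf 20.0 F [ 0.4 -0.1 -0.1]
ins 0.041 t=37.89 [0.603  0.0743 0.0238] w=0.0498 gf 20.0 F [ 0.1 -0.5 -0.9]
released t=38.72 [0.603  0.0743 0.0238] w=0.0937 gf 0.0 F [ 0.3 -0.3 -0.6]
True
```

Clean fit. The brass disc is next.

```bash
python3 - <<'E'
from h import *
s=pick([.4386,-.1832],.002,20,both=False)
if s["width"]>.04:
    env.movel(P([.4386,-.1832],.11),.35); print(place(.055,.002))
    env.movel(P(NEST,.15),.3)
for n in("scene","top"): cv2.imwrite(f"pics/{n}5.png",eyes.camera(n))
say("t")
E
```

```text
down t=40.91 [ 0.439  -0.1833 -0.0179] w=0.0940 gf 0.0 F [0.3 0.6 1. ]
gripped t=41.67 [ 0.4386 -0.1832 -0.0185] w=0.0489 gf 20.0 F [0.3 0.3 0.9]
above t=43.30 [0.6026 0.0732 0.0641] w=0.0489 gf 20.0 F [-0.8 -0.2 -1. ]
ins 0.064 t=43.68 [0.6026 0.0739 0.0448] w=0.0490 gf 20.0 F [-0.6  0.6 -0.7]
ins 0.059 t=43.93 [0.6029 0.0743 0.0403] w=0.0489 gf 20.0 F [-0.4 -0.2 -2.5]
ins 0.057 t=44.18 [0.603  0.0743 0.0385] w=0.0491 gf 20.0 F [ 0.2 -0.4 -1.8]
ins 0.055 t=44.43 [0.603  0.0743 0.0367] w=0.0491 gf 20.0 F [-0.1 -0.2 -1.8]
released t=45.27 [0.603  0.0743 0.0368] w=0.0941 gf 0.0 F [ 0.3 -0.1  0. ]
True
t t=45.98 [0.6023 0.0742 0.128 ] w=0.0939 gf 0.0 F [-0.9  0.4 -0.8]
```

The stack is in. Next is the flap. Fully open fingers would hit the panel if centred on the bar, so I'll come down 16 mm outboard, close gently, slide back to centre, and then grip and swing.

```bash
cat >> h.py <<'E'
O2=np.array([.608,-.0353]); TB=.014  # bar centre above tips
def bar(a): 
    xy=O2+EY*(.02-.15*np.cos(a)); return xy,.05+.15*np.sin(a)-TB
E
python3 - <<'E'
from h import *
env.movel(P(NEST,.215),.35)
xy,z=bar(0); off=xy-.016*EY
env.move_to(P(off,.2),[np.pi,0,YY]); env.movel(P(off,.075),.3); say("above")
env.movel(P(off,z),.1); s=say("down")
if abs(s["wrist_force"][2])<8:
    env.grasp(4); say("one-sided")
    env.movel(P(xy,z),.06); say("centred")
    env.grasp(20); say("gripped")
E
```

```text
above t=47.96 [ 0.6155 -0.1807  0.056 ] w=0.0941 gf 0.0 F [-0.4  0.1 -0.4]
down t=48.50 [ 0.615  -0.1813  0.0161] w=0.0943 gf 0.0 F [ 0.4 -0.3  0.6]
one-sided t=49.56 [ 0.6146 -0.1798  0.0154] w=0.0346 gf 4.0 F [0.1 7.8 0.8]
centred t=49.98 [ 0.614  -0.166   0.0157] w=0.0126 gf 4.0 F [ 0.2 -8.6 -1.8]
gripped t=50.19 [ 0.6141 -0.1673  0.0158] w=0.0094 gf 20.0 F [ -0.  -13.6  -0.6]
```

```bash
sed -i 's/^O2=.*-.0353\])/O2=np.array([.608,-.0353])-.0024*EY/' h.py; python3 - <<'E'
from h import *
for a in (0.,.1,.2,.3,.4,.5,.6,.685):
    xy,z=bar(a); env.movel(P(xy,z),.06); s=say("%.2f"%a)
    if np.linalg.norm(s["wrist_force"])>40 or s["width"]<.006: print("stop");break
env.dwell(.5); say("held")
im={n:eyes.camera(n) for n in("scene","top")}
for n in im: cv2.imwrite(f"pics/{n}7.png",im[n])
a=im["scene"][110:290,200:380]; cv2.imwrite("pics/f7.png",cv2.resize(a,None,fx=3.3,fy=3.3,interpolation=cv2.INTER_CUBIC))
E
```

```text
0.00 t=50.44 [ 0.6141 -0.1675  0.0156] w=0.0090 gf 20.0 F [-0.3 -0.2  1.2]
0.10 t=50.84 [ 0.614  -0.1667  0.0305] w=0.0091 gf 20.0 F [-0.4  0.4 -1.8]
0.20 t=51.24 [ 0.6139 -0.1645  0.0453] w=0.0089 gf 20.0 F [-0.5 -0.5 -0.8]
0.30 t=51.64 [ 0.6137 -0.1608  0.0599] w=0.0096 gf 20.0 F [ 0.7  0.1 -2.3]
0.40 t=52.04 [ 0.6135 -0.1557  0.0739] w=0.0090 gf 20.0 F [-0.7  0.3 -1. ]
0.50 t=52.44 [ 0.6132 -0.1492  0.0874] w=0.0091 gf 20.0 F [-0.6  0.3 -1.6]
0.60 t=52.84 [ 0.6129 -0.1413  0.1003] w=0.0093 gf 20.0 F [ 0.4 -0.9 -0.6]
0.69 t=53.20 [ 0.6125 -0.1337  0.1105] w=0.0092 gf 20.0 F [-0.4 -1.7 -0.7]
held t=53.70 [ 0.6125 -0.1338  0.1103] w=0.0092 gf 20.0 F [ 0.1 -1.7  0.5]
```

View pics/f7.png

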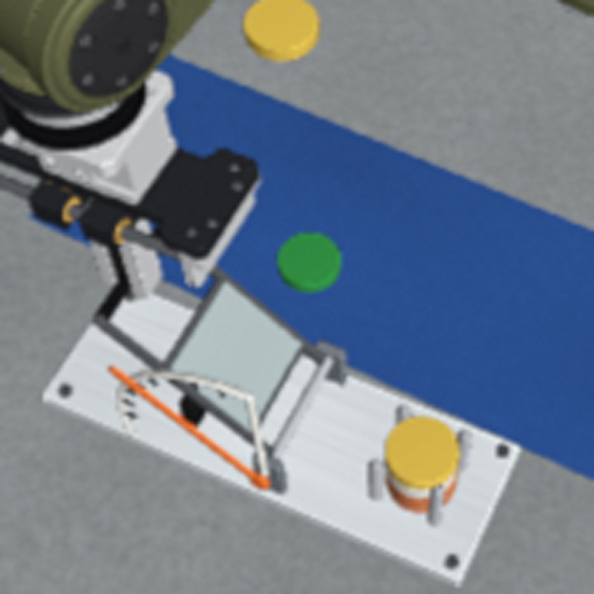

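The picture shows the brass, white and copper stack sitting level between the posts at about (422,465). The flap's side arm runs from (100,320) to (265,445) and is parallel to the blade from (112,370) to (265,485), with slopes of 0.757 and 0.752. I'm handing the job in.

```bash
python3 - <<'E'
from h import *
print(workorder.close_job()); say("end")
E
```

```text
the job is handed in; nothing more can be done
None
the job is handed in; nothing more can be done
```

I handed the job in at about 54 s: copper body, spacer and brass disc are stacked in the nest, and the flap is held by its bar at about 0.685 rad, in line with the index blade in the last picture; no verdict was returned.

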